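# Open a fresh pantry jar in the counter caddy

## Task

Carry the square jar by its lid to the counter caddy and lower it gently, all the way down, into the free compartment with the rubber pad, whose square walls will brace it. There twist the tight lid anticlockwise until its threads let go, lift it straight up to about a finger's breadth above the jar's rim, and finish still holding it there, level over the open mouth, with the jar left fully seated. Do not tip the jar or disturb the shaker, dredger, round jar and spray bottle.

Things in the scene. Friction and masses are not known exactly. Their poses are not given: they have to be found in the camera images.
- jar: Square amber glass jar, 62 x 62 mm, all edges rounded 8 mm, paper label band, 0.3 to 0.55 kg. Origin at the centre of its underside, z up, x and y square to its sides. Body 80 mm high, round shoulder to 87 mm, 49 mm neck, rim at 106 mm. Stands upright on the counter to the robot's right, any yaw; it and the round jar swap places at random. On bare counter it would just spin with its lid.
- mouth (a point): Centre of the square jar's open rim, 106 mm above its underside, 15 mm above the lower edge of the screwed-on lid.
- lid: Round brass-coloured metal twist-off lid, 62 mm across, 17 mm high, knurled, 50 g, screwed tight on the square jar. Origin at the centre of its lower edge, 91 mm above the jar's underside; z up. Take it across any diameter from above, fingertips level with its lower edge (the jar's shoulder and, at 80 mm, its wider square corners lie just below). It carries the whole jar securely.
- lid_top (a point): Centre of the lid's flat top. Lug thread: 0.3 to 0.8 N m anticlockwise seen from above (under 12 N of grip slips, 40 N is ample). A sealing ring pushes the lid up (25 N at first) as it climbs 1.5 mm. Turned 45 to 55 degrees relative to the jar it comes free, and lifts straight off until about 85 degrees; then its three lugs hit the next threads' stops. Clockwise it is stopped.
- caddy: White plastic caddy screwed to the counter, 76 x 220 mm, 62 mm high; three square 68 x 68 mm compartments in a row along its y, centres at y = -72, 0 and +72 mm; floor 4 mm thick, dividers 53 mm high. Origin at the centre of its underside. Four screw feet stick out 16 mm along its long sides.
- pad: Black rubber pad, 64 x 64 x 2 mm, fixed on the floor of the one free compartment (any of the three). Origin at the centre of its underside, 4 mm above the counter; axes square to the compartment. The seated jar's underside is 6 mm above the counter; it has 3 mm of play each side, any of four yaws fits, and it can turn about 8 degrees before the walls hold it.
- shaker: Small glass shaker with steel top, 48 mm wide, 70 mm high, loose in another compartment. Origin at its underside. Leave alone.
- dredger: Aluminium dredger with pierced top, 57 mm wide, 70 mm high, loose in another compartment. Origin at its underside. Leave alone.
- round_jar: Closed squat round amber jar with a similar brass-coloured lid, 80 mm wide, 74 mm high. Origin at its underside. Leave alone.
- spray_bottle: White spray bottle with blue trigger head, 82 mm wide, 250 mm high, at the far left. Origin at its underside. Leave alone.

How it is judged:
On the way, in this order (a step that is already met when the one before it is completed fails the run):
1. the jar stands fully down in the padded compartment with its lid still screwed on (horizontal distance between jar and pad below 0.01 m and z of jar in the frame of pad between -0.002 and 0.006 m and angle between jar's own z axis and vertical below 0.07 rad and z of lid in the frame of jar below 0.095 m and linear speed of jar below 0.05 m/s), for 0.2 s.
2. the lid is off its threads and above the rim while the jar stays seated (horizontal distance between jar and pad below 0.01 m and z of jar in the frame of pad between -0.002 and 0.006 m and angle between jar's own z axis and vertical below 0.07 rad and z of lid in the frame of jar above 0.106 m and horizontal distance between lid and jar below 0.02 m), for 0.1 s.
At the end, for the whole second after the job is handed in: Jar upright (0.07 rad) and fully down on the pad (within 10 mm of its centre, 4 mm in height); lid held by the fingers, lower edge 2 to 40 mm above the rim, centred within 15 mm, level within 0.15 rad, touching neither jar nor caddy; both under 0.03 m/s; robot not touching the jar (horizontal distance between jar and pad below 0.01 m and z of jar in the frame of pad between -0.002 and 0.006 m and angle between jar's own z axis and vertical below 0.07 rad and z of lid in the frame of jar between 0.108 and 0.146 m and horizontal distance between lid and jar below 0.015 m and angle between lid's own z axis and vertical below 0.15 rad and contact force between lid and the fingers above 1 N and contact force between lid and jar below 0.1 N and contact force between lid and caddy below 0.1 N and contact force between jar and the arm below 0.5 N and contact force between jar and the fingers below 0.5 N and linear speed of each of lid, jar below 0.03 m/s); the arm keeps its last pose, push and grip.
It fails at once if the jar is tipped by more than 25 degrees (angle between jar's own z axis and vertical above 0.44 rad).
It fails at once if the jar is dropped into the compartment (moving faster than 0.4 m/s just above the pad) (horizontal distance between jar and pad below 0.015 m and z of jar in the frame of pad below 0.04 m and linear speed of jar above 0.4 m/s).
It fails at once if shaker, dredger, round jar or spray bottle is pushed more than 25 mm or tipped over (distance of any of shaker, dredger, round_jar, spray_bottle from where it was at the start of the episode above 0.025 m or angle between any of shaker, dredger, round_jar, spray_bottle's own z axis and vertical above 0.5 rad).
It also fails if it takes over 43 s, if anything falls off the work surface, if the arm or the gripper's body presses on something with over 40 N, if the wrist force passes 120 N, or if a joint passes its speed limit or range.

## Robot

A 6-joint arm with a two-finger parallel gripper is mounted at the origin on the work surface. World frame = base frame: x ahead of the robot, y to its left, z up, the work surface at z = 0. Lengths are in m, angles in rad, forces in N, time in s.
With the tool pointing down it reaches from about 0.35 to 0.975 m from the base axis. Payload 4.9 kg.
Tool frame: the origin (TCP) lies midway between the tips of the shut fingers; the grasp point (between the pads) lies 19 mm behind it; z points along the fingers, y is the line along which they close (so a half turn about z gives the same grasp; the last joint's range is limited). The gripper opens to 85 mm and grips with 20 to 120 N. Pads are 22 mm wide; open, the fingers measure 114 mm over their backs; the gripper's body (76 mm by 85 mm) begins 54 mm behind the grasp point. The pads swing forward as they close: fully open they stand 13 mm farther back than shut.
Start: joints at [1.032, 0.053, 1.613, -0, 1.476, -0.119], TCP at [0.255, 0.571, 0.206] pointing down, gripper open.
Joint ranges: [-3.01, 3.01], [-1.01, 2.22], [0.06, 2.58], [-1.02, 4.17], [0.09, 2.62], [-3.14, 3.14]. Speed limits (rad/s): [2.57, 2.57, 3.14, 3.14, 3.14, 3.14].

## Interface

Orientations are given as a unit quaternion [w, x, y, z].
In Python, from plant import manip, viewer, job_done gives the robot as it stands (manip), with the cameras (viewer) and the job as plain functions.
- The arm moves only by the shell command python3 shift.py 'ROWS'. ROWS is a JSON list of rows, 1 to 5 of them, each of 7 numbers: the opening from 0.0 (shut) to 1.0 (fully open), then dx, dy, dz in m, then a rotation vector rx, ry, rz in rad; each row shifts and turns the commanded pose from where the row before left it, along the tool's axes as they then stand; what a row does not reach is not made up. A row lasts 1/8 s, in which the tool goes at most 0.0625 m and 0.188 rad, less where a joint would pass 70% of its speed; a pose out of reach is approached as far as the arm can. The fingers move at their own pace and stop on an object; the grip force is fixed at half the most. Time passes only in rows, so rows that do not move let the fingers close. It prints the time, the measured TCP pose, the force, the opening and the grip force at its end.
- manip.state(): the state, without advancing time (a new reading comes with each control period).
- viewer.grab_frame(name): name is "scene" or "side" or "wrist"; returns the picture (384x512x3 uint8, red, green, blue); there is no depth.
- viewer.camera_params(name): a dict with "intrinsics" (3x3 intrinsics, pixels), "k1" (the pictures are not rectified: a ray, as slopes to the right and down, at radius r is drawn at 1 + k1 r^2 times it, then the intrinsics apply), "xyz" and "orientation" of the camera in the world. Camera axes: x right, y down, z forward; pixel columns grow to the right and rows downward; lengths in m; the calibration is good to about 2 mm. A picture is of the moment at which its call begins: read the wrist's pose just before it. camera_params takes no time and is no camera call; for the wrist camera it gives the pose at the moment of the call.
- job_done(): hands the job in; it is judged then, once.
The state is a dict: "time": time; "joint_pos": joint angles; "joint_vel": joint speeds; "joint_efforts": joint torques, N m; "tool_pos": TCP position; "tool_rot": TCP orientation; "contact_force": force on the tool from outside, world axes, zero at the start; "ft_torque": the same for the moment, N m; "gripper_width": opening from 0.0 (shut) to 1.0 (fully open); "grasp_force": force on a finger pad.
Only numpy, scipy, OpenCV 4.12 (cv2) and the standard library are available. Lean on these libraries where they do the work, as an engineer would, in place of code of your own. Each camera call takes 0.05 s, during which the arm holds its last target. There are 200 camera calls.

## Working session

There is one attempt and no reset: what is moved stays moved. The work goes in short steps, Python scripts to look and compute and a shell command to move; the robot and the scene stay as the last step left them, time stands still between calls to the robot, and variables do not carry over. Pictures are saved under pics/ and viewed, at most 10 in all, crops included, and the job is handed in when it is done.

```bash
ls; mkdir -p pics; python3 - <<'E'
from plant import manip, viewer, job_done
import cv2,numpy as np
s=manip.state();print(s['time'],s['tool_pos'],s['tool_rot'])
ims=[]
for n in("scene","side","wrist"):
    p=viewer.camera_params(n);print(n,np.array(p['intrinsics']).round(1).tolist(),p['k1'],p['xyz'],p['orientation'])
    im=viewer.grab_frame(n)[:,:,::-1];cv2.imwrite(f'pics/{n}0.png',im)
    ims.append(im)
E
```

```text
pics
plant.py
shift.py
0.0 [0.25439579 0.57014536 0.20464702] [-3.37790064e-04  2.08374023e-01  9.78048661e-01 -9.84796761e-04]
scene [[491.7, 0.0, 253.1], [0.0, 491.7, 191.6], [0.0, 0.0, 1.0]] 0.015804437845339175 [ 1.29224901 -0.28342406  0.88404337] [-0.35296269  0.78853414  0.45820921 -0.20898703]
side [[377.4, 0.0, 257.1], [0.0, 377.4, 194.0], [0.0, 0.0, 1.0]] -0.014462737770269258 [ 0.23418973 -0.7369065   0.70787183] [-0.47134472  0.86521477 -0.15439675  0.07347926]
wrist [[281.8, 0.0, 257.8], [0.0, 281.8, 191.6], [0.0, 0.0, 1.0]] -0.03697309266347581 [0.18044417 0.60410625 0.37267961] [0.13451747 0.82790432 0.53755503 0.08668379]
```

View pics/scene0.png

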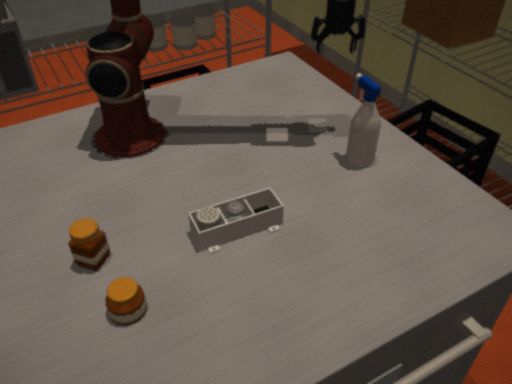

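View pics/side0.png

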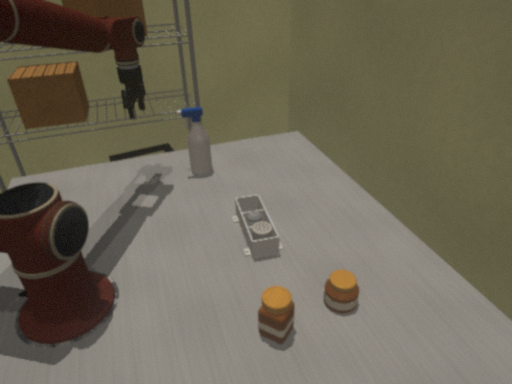

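The scene view shows the square jar at about (87,243) with its lid at (84,229), and the round jar at (125,300). The caddy is near (237,220), and its free padded compartment is the +y end at (262,207). In the side view the square jar's lid is at (277,300) and the pad compartment is at the far end of the caddy, near (247,204).

```bash
cat > h.py <<'E'
import numpy as np,cv2
from scipy.spatial.transform import Rotation as R
from plant import manip, viewer, job_done
def q2R(q): return R.from_quat([q[1],q[2],q[3],q[0]])
def cast(p,uv,z):
    K=np.array(p['intrinsics']);k=p['k1']
    d=(np.array(uv,float).reshape(-1,2)-K[:2,2])/K[0,0]
    s=d.copy()
    for _ in range(10): s=d/(1+k*(s**2).sum(1,keepdims=True))
    v=q2R(p['orientation']).apply(np.c_[s,np.ones(len(s))])
    o=np.array(p['xyz']); return o+v*((z-o[2])/v[:,2])[:,None]
def proj(p,X):
    K=np.array(p['intrinsics']);v=q2R(p['orientation']).inv().apply(np.array(X).reshape(-1,3)-p['xyz'])
    s=v[:,:2]/v[:,2:];s=s*(1+p['k1']*(s**2).sum(1,keepdims=True));return s*K[0,0]+K[:2,2]
E
python3 - <<'E'
from h import *
for n in("scene","side"):
    p=viewer.camera_params(n);im=cv2.imread(f'pics/{n}0.png');h=cv2.cvtColor(im,cv2.COLOR_BGR2HSV)
    m=cv2.inRange(h,(8,190,140),(25,255,255));N,l,st,c=cv2.connectedComponentsWithStats(m)
    for i in range(1,N):
        if st[i,4]>100: print(n,st[i],c[i],cast(p,c[i],.104)[0],cast(p,c[i],.07)[0])
a=cv2.imread('pics/scene0.png')[180:260,175:295];b=cv2.imread('pics/side0.png')[185:265,220:300]
c=np.hstack([cv2.resize(x,None,fx=s,fy=s,interpolation=2) for x,s in((a,4),(b,4))])
c=cv2.convertScaleAbs(c,alpha=1.5);cv2.imwrite('pics/cad.png',c);print(c.shape)
E
```

```text
scene [ 70 219  27  18 363] [ 82.76859504 227.77134986] [ 0.44145749 -0.23975873  0.104     ] [ 0.40437377 -0.23785547  0.07      ]
scene [108 278  29  23 502] [121.91434263 288.87250996] [ 0.64596013 -0.21778572  0.104     ] [ 0.61779013 -0.21492472  0.07      ]
(320, 800, 3)
```

View pics/cad.png

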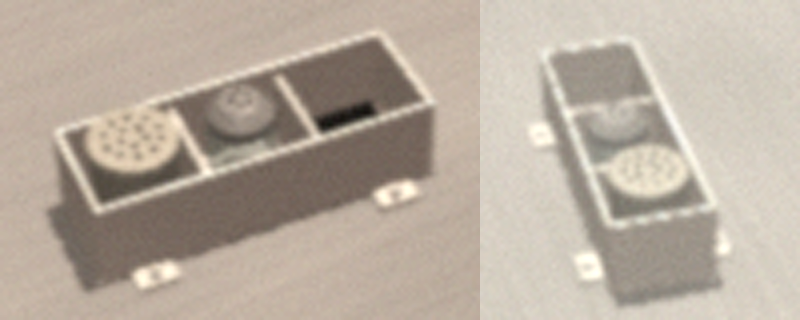

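The crops show the dredger at the −y end, the shaker in the middle and the pad at the +y end. Rim corners in crop pixels are (98,211), (57,131), (382,34), (434,102) in the scene view and (544,47), (637,40), (716,210), (610,225) in the side view.

```bash
python3 - <<'E'
from h import *
A=np.array([[98,211],[57,131],[382,34],[434,102]])/4+[175,180]
B=np.array([[716,210],[610,225],[544,47],[637,40]])/4+[220-120,185]
for n,c in(("scene",A),("side",B)):
    P=cast(viewer.camera_params(n),c-.4,.062)[:,:2];print(n,P.round(4).tolist(),P.mean(0))
    ax=(P[2]+P[3]-P[0]-P[1]);print(np.degrees(np.arctan2(ax[1],ax[0])),np.linalg.norm(ax)/2)
p=viewer.camera_params("side");im=cv2.imread('pics/side0.png');h=cv2.cvtColor(im,cv2.COLOR_BGR2HSV)
print(h[295,277],h[275,341])
m=cv2.inRange(h,(8,170,110),(25,255,255));N,l,st,c=cv2.connectedComponentsWithStats(m)
for i in range(1,N):
    if st[i,4]>100: print(st[i],c[i],cast(p,c[i],.104)[0])
print(manip.state()['joint_pos'])
s=manip.state();p=viewer.camera_params('wrist');print(q2R(s['tool_rot']).inv().apply(p['xyz']-s['tool_pos']))
E
```

```text
scene [[0.5442, -0.0086], [0.4714, -0.0021], [0.4929, 0.2131], [0.5628, 0.2081]] [0.51783564 0.10264612]
84.68786023860277 0.21691808811826396
side [[0.5399, -0.0165], [0.4687, -0.0058], [0.4904, 0.2147], [0.5613, 0.1978]] [0.51507238 0.09757671]
84.34161393931326 0.2184496645859386
[ 18 167 185] [ 17 168 176]
[ 1.03202282e+00  5.32356244e-02  1.61399448e+00 -1.49988821e-05
  1.47598594e+00 -1.18971147e-01]
[ 0.08139302  0.00049884 -0.16790265]
```

```bash
r='[1,-0.0456,-0.0322,0,0,0,0]'; python3 shift.py '[[1,-0.0456,-0.0322,0,0,0,0],[1,-0.0456,-0.0322,0,0,0,0],[1,-0.0456,-0.0322,0,0,0,0],[1,-0.0456,-0.0322,0,0,0,0],[1,-0.0456,-0.0322,0,0,0,0]]'; python3 shift.py '[[1,-0.0456,-0.0322,0,0,0,0],[1,-0.0456,-0.0322,0,0,0,0],[1,-0.0456,-0.0322,0,0,0,0],[1,-0.0456,-0.0322,0,0,0,0],[1,-0.0456,-0.0322,0,0,0,0]]'
python3 shift.py '[[1,0,0,0,0,0,0.18],[1,0,0,0,0,0,0.18],[1,0,0,0,0,0,0.18],[1,0,0,0,0,0,0.18],[1,0,0,0,0,0,0]]'
python3 - <<'E'
from h import *
print(manip.state()['joint_pos'])
import json
p=viewer.camera_params('wrist');cv2.imwrite('pics/w1.png',viewer.grab_frame('wrist')[:,:,::-1])
json.dump({k:np.array(v).tolist() for k,v in p.items()},open('w1.json','w'))
E
```

```text
time: 0.78
tool_pos: [0.3978, 0.3291, 0.2056]
tool_rot: [-0.0, 0.208, 0.978, -0.0]
contact_force: [0.5, 0.5, -0.1]
gripper_width: 1.0
grasp_force: 0.0
time: 1.4
tool_pos: [0.5404, 0.0891, 0.2057]
tool_rot: [-0.0, 0.208, 0.978, 0.0]
contact_force: [0.5, 1.3, -0.0]
gripper_width: 1.001
grasp_force: 0.0
time: 2.02
tool_pos: [0.5397, 0.0908, 0.2055]
tool_rot: [-0.0, 0.539, 0.843, -0.0]
contact_force: [-0.4, 0.1, -0.0]
gripper_width: 1.0
grasp_force: 0.0
[ 3.06968180e-02 -1.32691555e-01  1.79365002e+00 -3.36076767e-05
  1.48127343e+00 -4.02374841e-01]
```

View pics/w1.png

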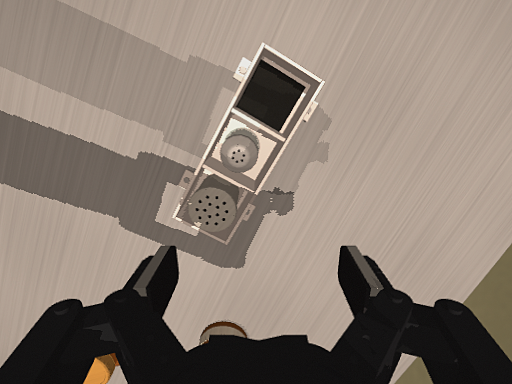

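The wrist view shows the caddy from above, with the black pad compartment at about (270,95) and rim outer corners near (265,43), (325,82), (173,218) and (228,243). The pad's black region is clear to segment.

```bash
python3 - <<'E'
from h import *
import json
p=json.load(open('w1.json'));im=cv2.imread('pics/w1.png')
P=cast(p,[[173,218],[228,243],[325,82],[265,43]],.062)[:,:2];print(P.round(4).tolist(),P.mean(0),[np.linalg.norm(P[i]-P[i-1]).round(4) for i in range(4)])
g=cv2.cvtColor(im,cv2.COLOR_BGR2GRAY);m=((g<55)*255).astype('uint8');m[150:]=0;m[:,:225]=0;m[:,320:]=0
c=max(cv2.findContours(m,0,2)[0],key=cv2.contourArea)
q=cv2.approxPolyDP(c,6,True)[:,0];print(q.tolist(),cv2.contourArea(c));Q=cast(p,q,.006)[:,:2];print(Q.round(4).tolist(),Q.mean(0))
crop=im[30:150,200:350];cv2.imwrite('pics/w1c.png',cv2.resize(crop,None,fx=5,fy=5,interpolation=2))
E
```

```text
[[0.4704, -0.0024], [0.5439, -0.0056], [0.5621, 0.2092], [0.4899, 0.2162]] [0.5165951  0.10434853] [np.float64(0.2195), np.float64(0.0735), np.float64(0.2155), np.float64(0.0725)]
[[260, 60], [236, 106], [278, 131], [304, 87]] 2590.0
[[0.4896, 0.206], [0.4848, 0.1452], [0.5461, 0.1395], [0.5516, 0.201]] [0.51800345 0.17292038]
```

View pics/w1c.png

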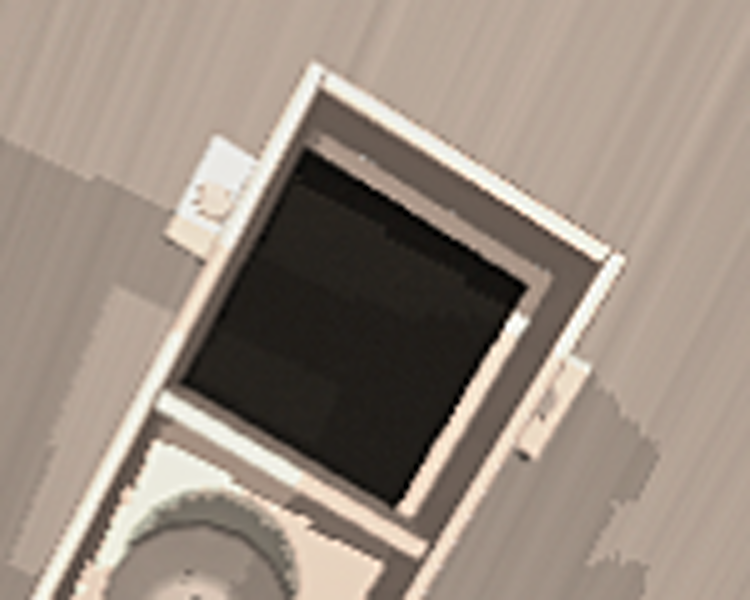

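The crop shows the square pad with a floor margin along its top and right edges, and the caddy yaw is about −5°. Position estimates from the rim and from the pad differ by about 4 mm, so I'll take one closer look from directly overhead.

```bash
python3 shift.py '[[1,0.05,0,0.02,0,0,0],[1,0.05,0,0.02,0,0,0],[1,0,0,0,0,0,0],[1,0,0,0,0,0,0]]'
python3 - <<'E'
from h import *
import json
p=viewer.camera_params('wrist');im=viewer.grab_frame('wrist')[:,:,::-1].copy();cv2.imwrite('pics/w2.png',im)
json.dump({k:np.array(v).tolist() for k,v in p.items()},open('w2.json','w'))
print(p['xyz'],q2R(p['orientation']).apply([0,0,1]),proj(p,[.52,.173,.006]))
u,v=proj(p,[.52,.173,.04])[0].astype(int);x0,y0=max(u-90,0),max(v-75,0);print(x0,y0)
cv2.imwrite('pics/w2c.png',cv2.resize(im[y0:y0+150,x0:x0+180],None,fx=4,fy=4,interpolation=2))
E
```

```text
time: 2.58
tool_pos: [0.4984, 0.1815, 0.1662]
tool_rot: [0.0, 0.539, 0.842, 0.0]
contact_force: [0.3, -1.2, 0.8]
gripper_width: 0.998
grasp_force: 0.0
[0.46436988 0.25595554 0.33405215] [ 0.13340449 -0.28687963 -0.94863234] [[270.55624808 183.15793305]]
181 117
```

View pics/w2c.png

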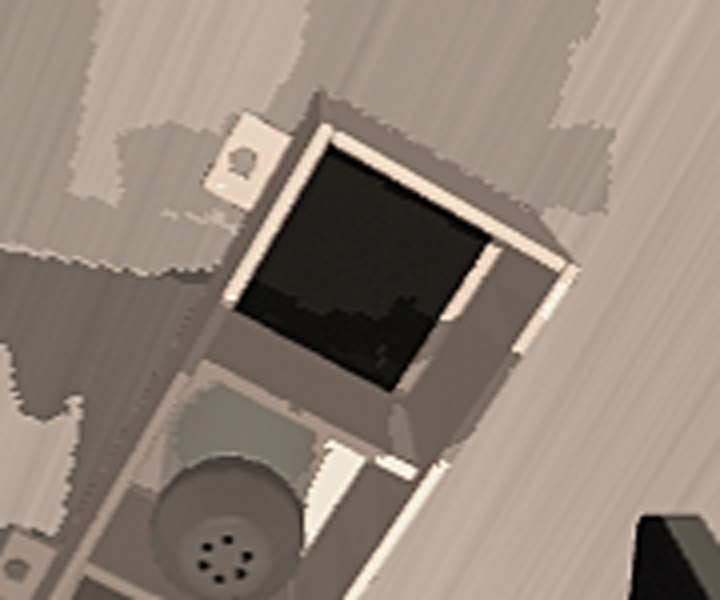

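```bash
python3 - <<'E'
from h import *
import json
p1=json.load(open('w1.json'));p2=json.load(open('w2.json'))
c1=lambda a:np.array(a)/5+[200,30]-.4
c2=lambda a:np.array(a)/4+[181,117]-.4
t=np.radians(-5);ex=np.array([np.cos(t),np.sin(t)]);ey=np.array([-ex[1],ex[0]])
for n,p,c,rim,div,padc in(("w1",p1,c1,[[316,65],[624,260]],[[165,398],[422,550]],{(1,1):[527,285],(1,-1):[400,507]}),("w2",p2,c2,[[327,127],[578,268]],[[205,365],[414,470]],{(1,-1):[392,390]})):
    r=cast(p,c(rim),.062)[:,:2];print(n,'rim',r.round(4).tolist(),np.linalg.norm(r[1]-r[0]),'->',r.mean(0)-.038*ey)
    d=cast(p,c(div),.053)[:,:2];print('div',np.linalg.norm(d[1]-d[0]),'->',d.mean(0)+.036*ey)
    for k,v in padc.items():
        q=cast(p,c(v),.006)[0,:2];print('pad',k,q-.032*k[0]*ex-.032*k[1]*ey)
E
```

```text
w1 rim [[0.4878, 0.2156], [0.5614, 0.2093]] 0.07383956223526678 -> [0.52126687 0.17457704]
div 0.06614850079521377 -> [0.52149704 0.17590366]
pad (1, 1) [0.5178227  0.17287504]
pad (1, -1) [0.51884571 0.1750217 ]
w2 rim [[0.4881, 0.2156], [0.5607, 0.2099]] 0.0729102692076489 -> [0.52108407 0.17488248]
div 0.06500992390256989 -> [0.52189276 0.17617167]
pad (1, -1) [0.51776054 0.17520823]
```

```bash
python3 shift.py '[[1,-0.044,-0.029,-0.011,0,0,0],[1,-0.044,-0.029,-0.011,0,0,0],[1,-0.044,-0.029,-0.011,0,0,0],[1,-0.044,-0.029,-0.011,0,0,0]]'; python3 shift.py '[[1,-0.044,-0.029,0,0,0,0],[1,-0.044,-0.029,0,0,0,0],[1,-0.044,-0.029,0,0,0,0],[1,-0.044,-0.029,0,0,0,0],[1,0,0,0,0,0,0]]'
python3 - <<'E'
from h import *
import json
print(manip.state()['joint_pos'])
p=viewer.camera_params('wrist');im=viewer.grab_frame('wrist')[:,:,::-1].copy();cv2.imwrite('pics/w3.png',im)
json.dump({k:np.array(v).tolist() for k,v in p.items()},open('w3.json','w'))
E
```

```text
time: 3.12
tool_pos: [0.4664, -0.0295, 0.2115]
tool_rot: [0.001, 0.54, 0.842, 0.0]
contact_force: [0.5, 0.2, -0.0]
gripper_width: 0.996
grasp_force: 0.0
time: 3.75
tool_pos: [0.4335, -0.2392, 0.2109]
tool_rot: [0.001, 0.542, 0.84, -0.0]
contact_force: [0.7, 0.3, -0.7]
gripper_width: 1.001
grasp_force: 0.0
[-6.54287083e-01 -2.69947828e-01  1.90250500e+00 -6.47139622e-04
  1.50751415e+00 -1.07883147e+00]
```

View pics/w3.png

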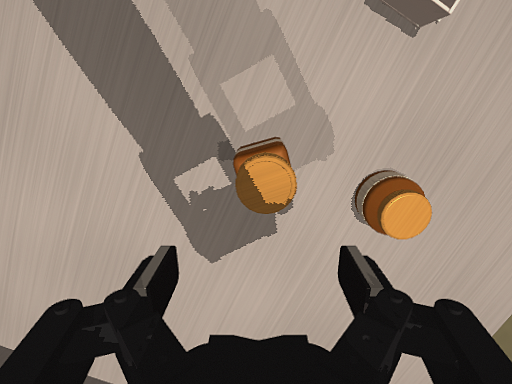

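The wrist view shows the square jar's lid centred near (266,184) with body edges visible above and left of it, and the round jar at (400,210). I'll zoom in to get the jar's yaw.

```bash
python3 - <<'E'
from h import *
import json
p=json.load(open('w3.json'));im=cv2.imread('pics/w3.png')
c=im[128:218,216:306];c=cv2.resize(c,None,fx=6,fy=6,interpolation=2);cv2.imwrite('pics/w3c.png',cv2.convertScaleAbs(c,alpha=1.3,beta=20))
h=cv2.cvtColor(im,cv2.COLOR_BGR2HSV);print(h[195,258],h[180,285],h[150,260])
m=cv2.inRange(h,(12,120,90),(28,255,255));m[:,310:]=0;m[300:]=0
N,l,st,ce=cv2.connectedComponentsWithStats(m);print(st[1:][st[1:,4]>100].tolist())
i=1+st[1:,4].argmax();k=max(cv2.findContours((l==i).astype('uint8'),0,2)[0],key=cv2.contourArea)
e=cv2.fitEllipse(cv2.convexHull(k));print(e,cast(p,e[0],.104),cast(p,e[0],.100))
E
```

```text
[ 16 180 102] [ 16 177 208] [ 12 215  83]
[[234, 145, 63, 69, 3286]]
((264.4704284667969, 176.55227661132812), (63.182456970214844, 75.13740539550781), 170.32310485839844) [[ 0.43755875 -0.23071857  0.104     ]] [[ 0.43810488 -0.23168525  0.1       ]]
```

View pics/w3c.png

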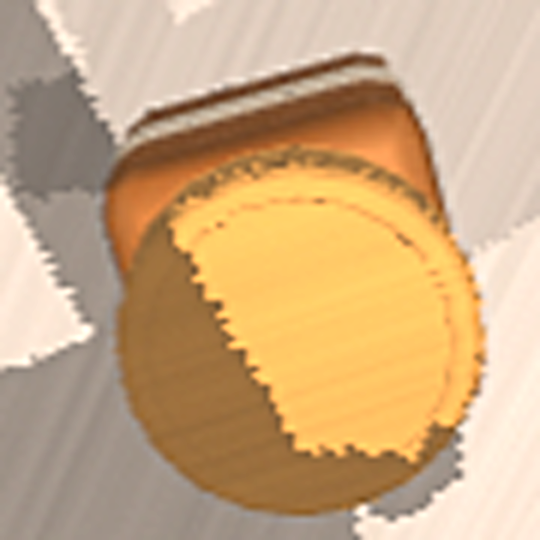

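The zoom shows the lid's top disc centred at about crop (300,342), which is pixel (266,185). The white label band runs straight from about (160,122) to (370,74) and gives the side direction.

```bash
python3 - <<'E'
from h import *
import json
p=json.load(open('w3.json'));im=cv2.imread('pics/w3.png');h=cv2.cvtColor(im,cv2.COLOR_BGR2HSV)
S=h[:,:,1].astype(int)
pts=[]
for u in range(245,275):
    v=158-(u-245)//4
    while S[v,u]>120: v-=1
    v0=v
    while S[v,u]<=120 and v>v0-6: v-=1
    pts.append((u,(v0+v+1)/2,v0,v0-v))
print(pts)
a=np.array(pts)[:,:2]
P=cast(p,a,.05)[:,:2]
vx,vy,_,_=cv2.fitLine(P.astype('float32'),cv2.DIST_HUBER,0,.01,.01).ravel();print('label dir deg',np.degrees(np.arctan2(vy,vx)))
print('lid top',cast(p,[[266-.4,185-.4]],.108), cast(p,[[266-178/6,185],[266+178/6,185]],.108))
R0=q2R(manip.state()['tool_rot']).as_matrix();print('tool y heading',np.degrees(np.arctan2(R0[1,1],R0[0,1])),'x',np.degrees(np.arctan2(R0[1,0],R0[0,0])))
E
```

```text
[(245, 148.0, 149, 3), (246, 148.0, 149, 3), (247, 148.0, 149, 3), (248, 147.0, 148, 3), (249, 147.0, 148, 3), (250, 147.0, 148, 3), (251, 146.5, 147, 2), (252, 146.0, 147, 3), (253, 146.0, 147, 3), (254, 146.0, 147, 3), (255, 145.0, 146, 3), (256, 145.0, 146, 3), (257, 145.0, 146, 3), (258, 144.5, 145, 2), (259, 144.0, 145, 3), (260, 144.0, 145, 3), (261, 144.0, 145, 3), (262, 143.0, 144, 3), (263, 143.0, 144, 3), (264, 143.0, 144, 3), (265, 142.5, 143, 2), (266, 142.0, 143, 3), (267, 142.0, 143, 3), (268, 142.0, 143, 3), (269, 141.0, 142, 3), (270, 141.0, 142, 3), (271, 141.0, 142, 3), (272, 140.5, 141, 2), (273, 140.0, 141, 3), (274, 140.0, 141, 3)]
label dir deg 40.323288
lid top [[ 0.44155777 -0.23688909  0.108     ]] [[ 0.41493638 -0.24939933  0.108     ]
 [ 0.46928307 -0.22479591  0.108     ]]
tool y heading 24.44805443182509 x 114.4480302926515
```

```bash
python3 shift.py '[[1,-0.0012,0.0083,0.04,0,0,0],[1,0,0,0.04,0,0,0],[1,0,0,0.03,0,0,0],[1,0,0,0.015,0,0,0],[1,0,0,0,0,0,0]]'; python3 shift.py '[[0,0,0,0,0,0,0],[0,0,0,0,0,0,0],[0,0,0,0,0,0,0],[0,0,0,0,0,0,0],[0,0,0,0,0,0,0]]'
```

```text
time: 4.42
tool_pos: [0.4422, -0.232, 0.0844]
tool_rot: [-0.001, 0.539, 0.842, 0.0]
contact_force: [-0.0, -0.5, 0.4]
gripper_width: 0.997
grasp_force: 0.0
time: 5.05
tool_pos: [0.4424, -0.2327, 0.085]
tool_rot: [0.0, 0.54, 0.842, -0.0]
contact_force: [0.4, -0.4, -0.3]
gripper_width: -0.004
grasp_force: 0.0
```

The gripper shut completely without meeting the lid, so I'll look.

```bash
python3 - <<'E'
from h import *
a=viewer.grab_frame('wrist')[:,:,::-1];b=viewer.grab_frame('side')[:,:,::-1]
cv2.imwrite('pics/m1.png',np.hstack([cv2.resize(a,(400,300)),cv2.resize(b[150:350,180:400],(400,364))[:300]]))
print(manip.state())
E
```

```text
{'time': 5.15, 'joint_pos': array([-6.33180437e-01, -1.42894268e-01,  2.01117385e+00,  2.45663489e-06,
        1.27338399e+00, -1.06416871e+00]), 'joint_vel': array([ 7.90240934e-05,  2.39893961e-03, -7.67552061e-04,  1.10944060e-03,
       -1.52643181e-03,  2.20449942e-03]), 'joint_efforts': array([-7.37805949e-04, -2.81617498e+01, -3.44156528e+01, -1.93305855e-04,
       -4.78444395e-05, -5.79636733e-06]), 'tool_pos': array([ 0.44239795, -0.23267553,  0.08488673]), 'tool_rot': array([-3.53169643e-05,  5.39551548e-01,  8.41952567e-01,  3.41445216e-06]), 'contact_force': array([-0.67262099,  0.05208812, -0.17125711]), 'ft_torque': array([0.0146805 , 0.06938299, 0.00422483]), 'grasp_force': 0.0, 'gripper_width': -0.00114540415895715}
```

View pics/m1.png

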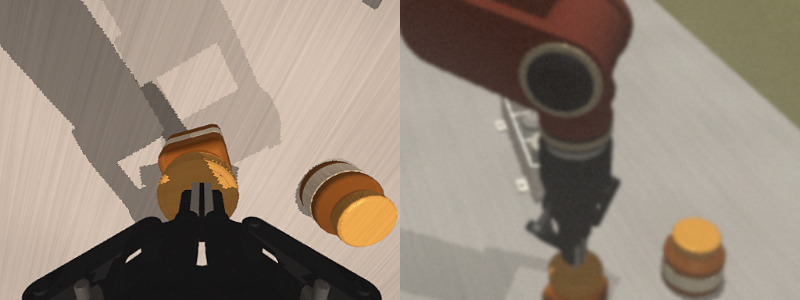

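In the picture the shut fingertips end above the lid, so the tips appear to sit higher than the reported TCP. I'll probe downward gently with the fingers shut to find the lid top.

```bash
for i in 1; do python3 shift.py '[[0,0,0,0.002,0,0,0],[0,0,0,0.002,0,0,0]]' | grep -E 'pos|force'; done; python3 - <<'E'
from h import *
s=manip.state();p=viewer.camera_params('wrist')
im=viewer.grab_frame('wrist')[:,:,::-1];cv2.imwrite('pics/w4.png',im)
h=cv2.cvtColor(im,cv2.COLOR_BGR2HSV)
print('TCP px',proj(p,s['tool_pos']),[proj(p,[.4416,-.2369,z])[0].round(0).tolist() for z in(.091,.108)])
ax=q2R(s['tool_rot']).apply([0,0,1]);xx=q2R(s['tool_rot']).apply([1,0,0])
for hh in(0,.01,.02,.03,.04): print(hh,proj(p,s['tool_pos']-hh*ax+.011*xx))
for v in range(225,262,3): print(v,''.join('#' if x[2]<60 and x[1]<100 else ('o' if x[1]>120 else '.') for x in h[v,200:310]))
E
```

```text
tool_pos: [0.4431, -0.2332, 0.0828]
contact_force: [-3.2, 1.6, 14.0]
grasp_force: 7.4
TCP px [[257.13589041 228.89444273]] [[252.0, 239.0], [252.0, 253.0]]
0 [[257.13170559 213.4341455 ]]
0.01 [[257.09513583 219.80423251]]
0.02 [[257.05434797 226.91366727]]
0.03 [[257.00857462 234.89788417]]
0.04 [[256.95685243 243.9271755 ]]
225 .......ooooooooooooooooooooooooooooooooooooooooooooooooooooooooooooooooooooooooooooooooooooooooooooo..........
228 .....ooooooooooooooooooooooooooooooooooooooooooooooooooooooooooooooooooooooooooooooooooooooooooooooooo........
231 ....ooooooooooooooooooooooooooooooooooooooooooooooooooooooooooooooooooooooooooooooooooooooooooooooooooo.......
234 ...ooooooooooooooooooooooooooooooooooooooooooo.........#.###o..........ooooooooooooooooooooooooooooooooo......
237 ..oooooooooooooooooooooooooooooooooooooooooooo.........######..........oooooooooooooooooooooooooooooooooo.....
240 ..ooooooooooooooooooooooooooooooooooooooooooo..........######..........oooooooooooooooooooooooooooooooooo.....
243 .oooooooooooooooooooooooooooooooooooooooooooo..........######..........#oooooooooooooooooooooooooooooooo......
246 ooooooooooooooooooooooooooooooooooo##########..........######...........##########ooooooooooooooooooooooo.....
249 ooooooooooooooooooooooooooooooooo############..........######...........###########ooooooooooooooooooooooo....
252 .ooooooooooooooooooooooooooooooo############...........######...........#############ooooooooooooooooooooo....
255 oooooooooooooooooooooooooooooooo############...........#######..........############.ooooooooooooooooooooo....
258 .oooooooooooooooooooooooooooooo#############...........#######...........#############ooooooooooooooooooo.....
261 ..ooooooooooooooooooooooooooooo#############...........#######...........#############oooooooooooooooooo......
```

The probe touched at a reported TCP z of about 0.083, so the real fingertips are about 24 mm above the reported TCP. I'll back off, open, correct sideways by about 3 mm, and go down to z≈0.061.

```bash
python3 shift.py '[[0,0,0,-0.02,0,0,0],[1,-0.0028,-0.0029,0,0,0,0],[1,0,0,0,0,0,0],[1,0,0,0,0,0,0],[1,0,0,0,0,0,0]]'; python3 shift.py '[[1,0,0,0.012,0,0,0],[1,0,0,0.012,0,0,0],[1,0,0,0.010,0,0,0],[1,0,0,0.006,0,0,0],[1,0,0,0,0,0,0]]'
```

```text
time: 6.08
tool_pos: [0.4406, -0.2361, 0.1001]
tool_rot: [-0.001, 0.54, 0.842, 0.0]
contact_force: [0.3, -0.7, -0.3]
gripper_width: 0.85
grasp_force: 0.0
time: 6.7
tool_pos: [0.4406, -0.2361, 0.0601]
tool_rot: [-0.001, 0.54, 0.842, 0.0]
contact_force: [0.2, 0.6, 1.0]
gripper_width: 1.0
grasp_force: 0.0
```

```bash
python3 shift.py '[[0,0,0,0,0,0,0],[0,0,0,0,0,0,0],[0,0,0,0,0,0,0],[0,0,0,0,0,0,0]]'
```

```text
time: 7.2
tool_pos: [0.4413, -0.2369, 0.0621]
tool_rot: [0.001, 0.54, 0.842, -0.0]
contact_force: [-3.1, 0.9, 5.0]
gripper_width: 0.708
grasp_force: 65.2
```

```bash
python3 shift.py '[[0,0,0,-0.02,0,0,0],[0,0,0,-0.03,0,0,0],[0,0,0,-0.035,0,0,0],[0,0,0,-0.025,0,0,0],[0,0,0,0,0,0,0]]'; python3 shift.py '[[0,0,0,0,0,0,0.158],[0,0,0,0,0,0,0.158],[0,0,0,0,0,0,0.158],[0,0,0,0,0,0,0.158],[0,0,0,0,0,0,0.158]]'; python3 shift.py '[[0,0,0,0,0,0,0]]'; python3 -c "
from h import *
s=manip.state();r=q2R(s['tool_rot']);d=np.array([.520,.175,.162])-s['tool_pos'];print(r.inv().apply(d),r.as_matrix().round(3).tolist())"
```

```text
time: 7.82
tool_pos: [0.4418, -0.2369, 0.1721]
tool_rot: [0.002, 0.54, 0.842, -0.0]
contact_force: [-0.4, -0.2, -5.0]
gripper_width: 0.706
grasp_force: 67.1
time: 8.45
tool_pos: [0.4397, -0.2354, 0.1676]
tool_rot: [-0.002, 0.823, 0.567, -0.001]
contact_force: [0.1, -0.4, -5.2]
gripper_width: 0.711
grasp_force: 67.0
time: 8.57
tool_pos: [0.4398, -0.2355, 0.1681]
tool_rot: [-0.002, 0.821, 0.57, -0.001]
contact_force: [-0.2, -0.9, -4.8]
gripper_width: 0.707
grasp_force: 67.0
[ 0.4126438  -0.0683883   0.00689884] [[0.35, 0.937, -0.003], [0.937, -0.35, 0.003], [0.001, -0.004, -1.0]]
```

```bash
python3 shift.py '[[0,0.03,-0.005,0,0,0,0],[0,0.045,-0.0075,0,0,0,0],[0,0.048,-0.008,0,0,0,0],[0,0.048,-0.008,0,0,0,0],[0,0.048,-0.008,0,0,0,0]]'|grep pos; python3 shift.py '[[0,0.048,-0.008,0,0,0,0],[0,0.048,-0.008,0,0,0,0],[0,0.045,-0.0075,0,0,0,0],[0,0.035,-0.006,0,0,0,0],[0,0.017,-0.0028,0,0,0,0]]';python3 shift.py '[[0,0,0,0,0,0,0],[0,0,0,0,0,0,0]]' |grep -E 'pos|rot|force'; python3 -c "
from h import *
s=manip.state();r=q2R(s['tool_rot']);d=np.array([.520,.175,.162])-s['tool_pos'];print(r.inv().apply(d),s['joint_pos'])
y=r.as_matrix()[:,1];print(np.degrees(np.arctan2(y[1],y[0])))
p=viewer.camera_params('wrist')
a=viewer.grab_frame('wrist')[:,:,::-1];b=viewer.grab_frame('side')[:,:,::-1];c=viewer.grab_frame('scene')[:,:,::-1]
cv2.imwrite('pics/p_w.png',a);cv2.imwrite('pics/p_side.png',b);cv2.imwrite('pics/p_scene.png',c)
cv2.imwrite('pics/p1.png',np.hstack([a[:,100:412].repeat(1,0),cv2.resize(c[130:258,160:320],(480,384))]))
"
```

```text
tool_pos: [0.4831, -0.0169, 0.1694]
time: 9.82
tool_pos: [0.5206, 0.1749, 0.1692]
tool_rot: [-0.0, 0.821, 0.571, -0.001]
contact_force: [-0.2, -0.7, -3.4]
gripper_width: 0.705
grasp_force: 67.0
tool_pos: [0.521, 0.1724, 0.1703]
tool_rot: [0.0, 0.822, 0.569, -0.001]
contact_force: [-0.3, -0.2, -5.1]
grasp_force: 67.0
[ 0.00205695 -0.0018238   0.00832231] [ 1.84414264e-01 -1.04013847e-01  1.82668656e+00 -7.22897463e-04
  1.42006711e+00  5.43679675e-01]
-20.578169974036566
```

View pics/p1.png

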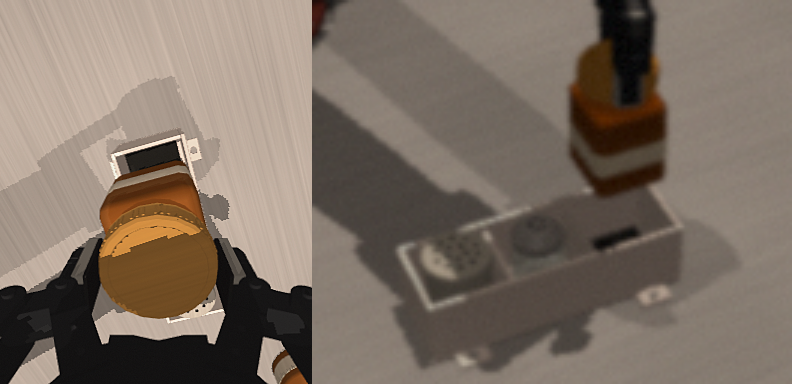

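The picture shows the jar hanging upright over the +y compartment. Its label edge (100,185)–(185,165) runs parallel to the caddy's end wall (110,155)–(185,137). I'm going down.

```bash
python3 shift.py '[[0,0.002,-0.002,0.02,0,0,0],[0,0,0,0.015,0,0,0],[0,0,0,0.01,0,0,0],[0,0,0,0,0,0,0]]'; python3 shift.py '[[0,0,0,0.005,0,0,0],[0,0,0,0.005,0,0,0],[0,0,0,0.005,0,0,0],[0,0,0,0.005,0,0,0],[0,0,0,0,0,0,0]]'
```

```text
time: 10.72
tool_pos: [0.519, 0.1758, 0.124]
tool_rot: [-0.001, 0.822, 0.57, -0.002]
contact_force: [1.1, 0.6, -4.5]
gripper_width: 0.705
grasp_force: 67.0
time: 11.35
tool_pos: [0.5197, 0.176, 0.1052]
tool_rot: [-0.0, 0.822, 0.569, -0.001]
contact_force: [-0.2, -0.0, -4.2]
gripper_width: 0.708
grasp_force: 67.0
```

```bash
python3 shift.py '[[0,0,0,0.007,0,0,0],[0,0,0,0.007,0,0,0],[0,0,0,0.007,0,0,0],[0,0,0,0.006,0,0,0],[0,0,0,0,0,0,0]]'; python3 shift.py '[[0,0,0,0.003,0,0,0],[0,0,0,0.003,0,0,0],[0,0,0,0.002,0,0,0]]'
```

```text
time: 11.98
tool_pos: [0.5195, 0.1759, 0.078]
tool_rot: [-0.0, 0.822, 0.57, -0.001]
contact_force: [-0.4, 0.2, -5.0]
gripper_width: 0.703
grasp_force: 67.0
time: 12.35
tool_pos: [0.5201, 0.176, 0.0708]
tool_rot: [0.0, 0.822, 0.57, -0.0]
contact_force: [-0.6, 0.2, -5.1]
gripper_width: 0.706
grasp_force: 67.0
```

```bash
python3 shift.py '[[0,0,0,0.002,0,0,0],[0,0,0,0.001,0,0,0],[0,0,0,0,0,0,0]]'|grep -E 'pos|force'; python3 shift.py '[[0,0,0,0.001,0,0,0],[0,0,0,0,0,0,0]]'|grep -E 'pos|force'
```

```text
tool_pos: [0.5202, 0.1761, 0.0682]
contact_force: [-1.4, 0.0, -2.1]
grasp_force: 67.2
tool_pos: [0.5205, 0.1762, 0.0682]
contact_force: [-4.8, 0.1, 5.8]
grasp_force: 68.1
```

```bash
python3 shift.py '[[0,0,0,0,0,0,0],[0,0,0,0,0,0,-0.08],[0,0,0,0,0,0,-0.1],[0,0,0,0,0,0,-0.1]]'; python3 shift.py '[[0,0,0,-0.0003,0,0,-0.1],[0,0,0,-0.0003,0,0,-0.1],[0,0,0,-0.0003,0,0,-0.1]]';python3 -c "
from plant import manip, viewer, job_done
print(manip.state()['ft_torque'])"
```

```text
time: 13.48
tool_pos: [0.5213, 0.1766, 0.0682]
tool_rot: [0.0, 0.734, 0.679, 0.002]
contact_force: [-1.8, 1.3, 3.4]
gripper_width: 0.706
grasp_force: 68.0
time: 13.85
tool_pos: [0.5215, 0.1764, 0.0688]
tool_rot: [0.001, 0.624, 0.781, 0.001]
contact_force: [0.0, -0.0, 1.1]
gripper_width: 0.705
grasp_force: 67.7
[ 0.09953512  0.18826228 -0.37476305]
```

```bash
python3 shift.py '[[0,0,0,-0.0002,0,0,-0.1],[0,0,0,-0.0002,0,0,-0.1],[0,0,0,-0.0002,0,0,-0.1],[0,0,0,0,0,0,0]]'; python3 -c "
from plant import manip, viewer, job_done
print(manip.state()['ft_torque'])"; python3 shift.py '[[0,0,0,0,0,0,-0.1],[0,0,0,0,0,0,-0.1],[0,0,0,0,0,0,-0.1],[0,0,0,0,0,0,-0.1],[0,0,0,0,0,0,0]]';python3 -c "
from plant import manip, viewer, job_done
print(manip.state()['ft_torque'],manip.state()['joint_pos'])"
```

```text
time: 14.35
tool_pos: [0.521, 0.1767, 0.0695]
tool_rot: [0.001, 0.501, 0.865, 0.001]
contact_force: [-1.9, 2.6, 4.7]
gripper_width: 0.707
grasp_force: 68.0
[0.25032233 0.4192802  0.03627494]
time: 14.98
tool_pos: [0.5205, 0.1766, 0.0696]
tool_rot: [0.0, 0.32, 0.947, 0.001]
contact_force: [-4.0, 1.5, 6.8]
gripper_width: 0.705
grasp_force: 68.2
[ 0.22126865  0.79952014 -0.00892988] [ 1.91233775e-01 -1.89501059e-03  1.90577780e+00  8.98569025e-04
  1.23671294e+00 -7.28878720e-01]
```

```bash
python3 shift.py '[[0,0,0,-0.001,0,0,0],[0,0,0,-0.001,0,0,0],[0,0,0,-0.001,0,0,0],[0,0,0,0,0,0,0]]'|grep -E 'pos|contact'; python3 -c "
from plant import manip, viewer, job_done
print(manip.state()['ft_torque'])"
```

```text
tool_pos: [0.5201, 0.1757, 0.071]
contact_force: [-0.4, -0.4, -0.4]
[-0.0500969   0.08233897 -0.01163136]
```

The lid is free: only its own weight is on the wrist. I'm lifting it straight up.

```bash
python3 shift.py '[[0,0,0,-0.004,0,0,0],[0,0,0,-0.006,0,0,0],[0,0,0,-0.006,0,0,0],[0,0,0,-0.006,0,0,0],[0,0,0,-0.006,0,0,0]]'|grep -E 'pos|contact'; python3 shift.py '[[0,0,0,-0.001,0,0,0],[0,0,0,0,0,0,0],[0,0,0,0,0,0,0],[0,0,0,0,0,0,0],[0,0,0,0,0,0,0]]'; python3 - <<'E'
from h import *
s=manip.state();p=viewer.camera_params('scene')
im=viewer.grab_frame('scene')[:,:,::-1];h=cv2.cvtColor(im,cv2.COLOR_BGR2HSV)
u,v=proj(p,[.52,.175,.10])[0].astype(int);print(u,v)
for y in range(v-22,v+26,2): print(y,''.join('o' if a[1]>130 and a[2]>90 else 'b' if a[1]>130 else '#' if a[2]<60 else '.' for a in h[y,u-30:u+30]))
E
```

```text
tool_pos: [0.5203, 0.1761, 0.1]
contact_force: [1.1, 0.2, -0.6]
time: 16.73
tool_pos: [0.52, 0.176, 0.1002]
tool_rot: [-0.0, 0.319, 0.948, -0.0]
contact_force: [-0.2, 0.6, -0.2]
gripper_width: 0.707
grasp_force: 67.5
262 187
165 ............#######.........................##############..
167 .............######..........oooooooo........############...
169 .............######....bbbbbbbbbboooooooo....#####..........
171 .............#######bbbbbbbbbbbbbbbbooooooo..#####..........
173 .............######bbbbbbbbbbbbbbbbbbbbbbbbb######..........
175 ..............####bbbbbbbbbbbbbbbbbbbbbbbbbb######..........
177 ................##bbbbbbbbbbbbbbbbbbbbbbbbbb#####...........
179 ...................bbbbbbbbbbbbbbbbbbbbbbbbb####............
181 ...................bbbbbbbbbbbbbbbbbbbbbbbbb................
183 .....................bbbbbbbbbbbbbbbbbbbbb..................
185 ......................bbbbbbbbbbbbbbbbbbbb..................
187 ......................#bbbbbbbbbbbbbbbbbbbo.................
189 .....................bbbbbbbbbbbobbbbbbbbb..................
191 .................ooobbbbobbbbbbbbbbbbbbbbb..................
193 ................ooobbbbboooooooooooooobbbboo................
195 ...............bbbbbbbbbbboooooooooobbbbbboooo..............
197 ................bbbbbbbbbbbbbbbbbbbbbbbbbbooooo.............
199 ................bbbbbbbbbbbbbbbbbbbbbbbbbbbbbbb.............
201 ................bbbbbbbbbbbbbbbbbbbbbbbbbbbbbb..............
203 .................bbbbbbbbbbbooobbbbbbbbbbbbbbbb.............
205 ##.................bbbbbbbbbbbbbbbbbbbbbbbbbbb..............
207 ....................bbbbbbbbbbbbbbbbbbbbbb..................
209 ......................bbbbbbbbbbb...........................
211 ..........#.............bbbbb...............................
```

The pixel map shows the lid above the narrower exposed neck and the jar body down in the caddy. The wrist carries only the lid's weight, so I'm handing in.

```bash
python3 -c "
from plant import manip, viewer, job_done
print(job_done())"
```

```text
the job is handed in; nothing more can be done
None
```

I handed the job in at about 17 s of the 43 s allowed, with the jar seated on the pad and the lid unscrewed and held level about 17 mm above its rim; the hand-in returned no verdict.

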